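# Clamp a ground pin in the iris chuck

## Task

Stand the steel pin upright in the middle of the blue iris chuck and set it down on the chuck's floor without dropping it. Then take hold of only the slim silver ring between the two fixed blue rings and turn it clockwise, seen from above, until all three jaws hold the pin snugly: stop soon after you feel them bite, because overtightening marks the pin. Never touch the blue rings with the robot, let go at the end, and leave the bush, washer and tape measure where they are.

Things in the scene. Friction and masses are not known exactly. Their poses are not given: they have to be found in the camera images.
- pin: loose ground steel pin, light grey, 30 mm diameter, 75 mm long, standing upright at the start; origin in the centre of its underside, z along its axis. Grip its upper 25 mm: in the chuck 33 mm of it stand above the upper ring
- seat (a point): point on the chuck's axis, on its floor 4 mm above the bench, where the pin's underside shall rest. The chuck is fixed to the bench (dark base plate 112 mm diameter, 4 mm thick). Bore above the seat: 45 mm diameter; the jaw pads, 6 to 18 mm above the bench, leave a free circle of at least 34 mm diameter at the start
- ring_grip (a point): point on the chuck's vertical axis at mid height of the slim silver knurled ring, 30.5 mm above the bench. The slim ring: 64 to 66 mm outside diameter, 25 to 36 mm above the bench; pinch it across its diameter with the fingertips 23 to 31 mm above the bench, straddling upper ring and pin (pin top then at 79 mm above the bench)
- clamp_ring (a joint): angle of the slim ring (rad), grows as it is turned clockwise seen from above; starts between 0 and 0.4, stop at 2.2. Drag about 0.3 N m while moving (less, steady, when held still between small steps); stays where it is left. After the jaws bite, the moment rises by about 0.018 N m per newton on every jaw: a rise of 0.08 to 0.25 N m over the drag is snug, reached within about 0.1 rad
- lower_ring: fixed blue ring under the slim ring, 78 mm diameter, 4 to 20 mm above the bench, not to be touched by the robot; origin on the chuck's axis at the bench
- upper_ring: fixed blue ring above the slim ring, 54 mm diameter, 39 to 46 mm above the bench, with the dark 48 mm sleeve under it, not to be touched by the robot; origin on the chuck's axis at the bench
- jaw_a: jaw of the chuck with its brass pad, one of three at 120 degrees; each rad of the slim ring moves them all 6 mm inward. Each pad is worn by an unknown amount (2.3 mm either way), so they bite the 30 mm pin at a ring angle of about 1.25 rad, anywhere from 0.87 to 1.65; its origin moves with the jaw, whatever the wear
- jaw_b: second jaw, as jaw_a
- jaw_c: third jaw, as jaw_a
- bush: bystander: light grey bush 44 mm diameter, 45 mm high, standing about 118 mm beside the chuck's axis; origin in its underside
- washer: bystander: flat grey thrust washer, 68 mm diameter, 9 mm thick, lying on the bench; origin in its underside
- tape_measure: bystander: yellow tape measure 34x80x62 mm standing on the bench; origin in its underside

How it is judged:
By the outcome, as a careful person would: the job done as asked, in the order asked, and still so for the second after the job is handed in, with the robot touching nothing.
It also fails if it takes over 69 s, if anything falls off the work surface, if the arm or the gripper's body presses on something with over 40 N, if the wrist force passes 120 N, or if a joint passes its speed limit or range.

## Robot

A 7-joint arm with a two-finger parallel gripper is mounted at the origin on the work surface; the furniture and walls round the work are solid. World frame = base frame: x ahead of the robot, y to its left, z up, the work surface at z = 0. Lengths are in m, angles in rad, forces in N, time in s.
With the tool pointing down it reaches from about 0.425 to 0.875 m from the base axis. Payload 4.7 kg.
Tool frame: the origin (TCP) lies midway between the tips of the shut fingers; the grasp point (between the pads) lies 19 mm behind it; z points along the fingers, y is the line along which they close (so a half turn about z gives the same grasp; the last joint's range is limited). The gripper opens to 87 mm and grips with 3 to 60 N. Pads are 19 mm wide; open, the fingers measure 117 mm over their backs; the gripper's body (75 mm by 190 mm) begins 51 mm behind the grasp point.
Start: joints at [1.322, 0.321, -0.07, 1.45, 0.023, 1.371, -0.057], TCP at [0.169, -0.628, 0.223] pointing down, gripper open.
Joint ranges: [-2.86, 2.86], [-0.3, 2.09], [-1.38, 1.24], [0.06, 2.45], [-1.56, 4.7], [0.09, 2.05], [-2.69, 2.69]. Speed limits (rad/s): [2.57, 2.57, 3.14, 3.14, 3.14, 3.14, 3.14].

## Interface

Orientations are given as a rotation vector (axis times angle).
In Python, from bench import ctrl gives the robot as it stands. The module is installed in compiled form; this text tells all that it offers.
- The arm moves only by the shell command python3 -m handwheel 'ROWS' [FORCE]. ROWS is JSON, a list of rows, each a list of 7 numbers: the finger opening in m, from 0 to 0.087, then the shift along the tool's x, y, z in m, then the turn, a rotation vector about the tool's x, y, z in degrees. A call has 1 to 12 rows; each row shifts and turns the commanded pose from where the row before left it, along the tool's axes as they then stand; what a row does not reach is not made up. A row lasts 1/8 s, in which the tool goes at most 62.5 mm and 10.7 degrees, less where a joint would pass 70% of its speed; a pose out of reach is approached as far as the arm can. A call is refused whole if a number of a shift passes 0.0625 or a number of a turn 10.7, either way. A call with a gripper value outside its range is refused whole. The fingers move at their own pace and stop on an object; FORCE is the grip in N (left out, the last holds). Time passes only in rows, so rows that do not move let the fingers close. It gives the time, the measured TCP pose, the force, the opening and the grip force at its end, in the units of the state.
- ctrl.get_state(): the state, without advancing time (a new reading comes with each control period).
- ctrl.get_image(name): name is "scene" or "top" or "wrist"; returns (picture, depth): 480x640x3 uint8, blue, green, red; 480x640 float32, m along the optical axis (not along the pixel's ray), 0 where there is no reading.
- ctrl.camera_info(name): a dict with "intrinsics" (3x3 intrinsics, pixels), "R" (3x3) and "t" (3): a world point X has camera coordinates R X + t. Camera axes: x right, y down, z forward; pixel columns grow to the right and rows downward; lengths in m; the calibration is good to about 2 mm. A picture is of the moment at which its call begins: read the wrist's pose just before it. camera_info takes no time and is no camera call; for the wrist camera it gives the pose at the moment of the call.
- ctrl.close_job(): hands the job in; it is judged then, once.
The state is a dict: "time": time; "joint_positions": joint angles; "qd": joint speeds; "joint_torque": joint torques, N m; "position": TCP position; "tool_rot": TCP orientation; "ft_force": force on the tool from outside, world axes, zero at the start; "torque": the same for the moment, N m; "grip_width": opening from 0.0 (shut) to 1.0 (fully open); "grip_force": force on a finger pad.
Only numpy, scipy, OpenCV 4.12 (cv2) and the standard library are available. Lean on these libraries where they do the work, as an engineer would, in place of code of your own. Each camera call takes 0.05 s, during which the arm holds its last target. There are 200 camera calls.

## Working session

There is one attempt and no reset: what is moved stays moved. The work goes in short steps, Python scripts to look and compute and a shell command to move; the robot and the scene stay as the last step left them, time stands still between calls to the robot, and variables do not carry over. Pictures are saved under pics/ and viewed, at most 10 in all, crops included, and the job is handed in when it is done.

```bash
mkdir -p pics
cat > h.py <<'E'
import numpy as np, cv2
from bench import ctrl
from scipy.spatial.transform import Rotation as Ro
def cam(n):
    i=ctrl.camera_info(n); return np.array(i["intrinsics"]),np.array(i["R"]),np.array(i["t"]).ravel()
def cloud(n,depth,c=None):
    K,R,t=c or cam(n); v,u=np.mgrid[0:480,0:640]
    p=np.stack([(u-K[0,2])/K[0,0]*depth,(v-K[1,2])/K[1,1]*depth,depth],-1)
    return (p-t)@R
E
python3 - <<'E'
from h import *
s=ctrl.get_state(); print({k:np.round(v,3).tolist() for k,v in s.items()})
im,d=ctrl.get_image("top"); cv2.imwrite("pics/top1.png",im); np.save("top_d.npy",d)
im2,d2=ctrl.get_image("scene"); cv2.imwrite("pics/scene1.png",im2); np.save("scene_d.npy",d2)
for n in("top","scene"): print(cam(n))
E
```

```text
{'time': 0.0, 'joint_positions': [1.322, 0.322, -0.07, 1.452, 0.023, 1.371, -0.057], 'qd': [-0.0, 0.0, -0.002, -0.0, -0.0, -0.0, 0.001], 'joint_torque': [-0.0, -49.129, -0.404, -31.253, -0.064, 0.044, 0.0], 'position': [0.169, -0.627, 0.221], 'tool_rot': [-3.113, -0.411, 0.001], 'ft_force': [0.155, -0.363, 0.25], 'torque': [0.024, -0.033, -0.013], 'grip_force': 0.0, 'grip_width': 1.005}
(array([[524.3927817 ,   0.        , 328.29108314],
       [  0.        , 524.3927817 , 233.23865094],
       [  0.        ,   0.        ,   1.        ]]), array([[ 0.02795822, -0.99960192,  0.00378697],
       [-0.99525713, -0.02818942, -0.09310532],
       [ 0.093175  , -0.00116595, -0.99564906]]), array([0.00445404, 0.47321691, 1.18560503]))
(array([[622.53631647,   0.        , 319.00442965],
       [  0.        , 622.53631647, 255.40979132],
       [  0.        ,   0.        ,   1.        ]]), array([[ 8.08966607e-01, -5.87854404e-01, -4.78691611e-04],
       [-2.64247937e-01, -3.62913012e-01, -8.93569904e-01],
       [ 5.25115280e-01,  7.22994706e-01, -4.48923822e-01]]), array([-0.37230311,  0.17458753,  1.06226722]))
```

View pics/top1.png

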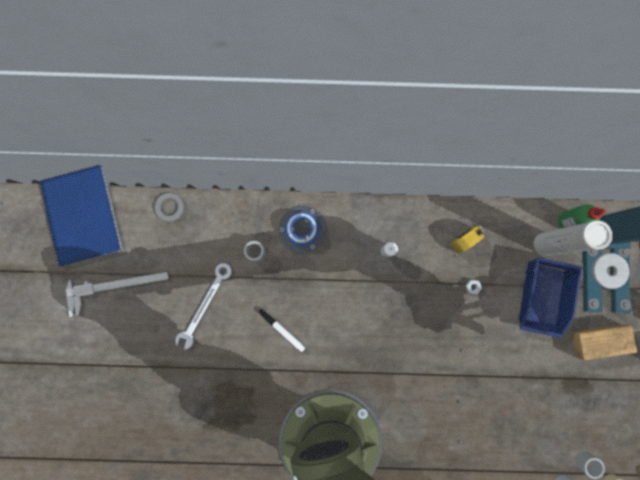

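View pics/scene1.png

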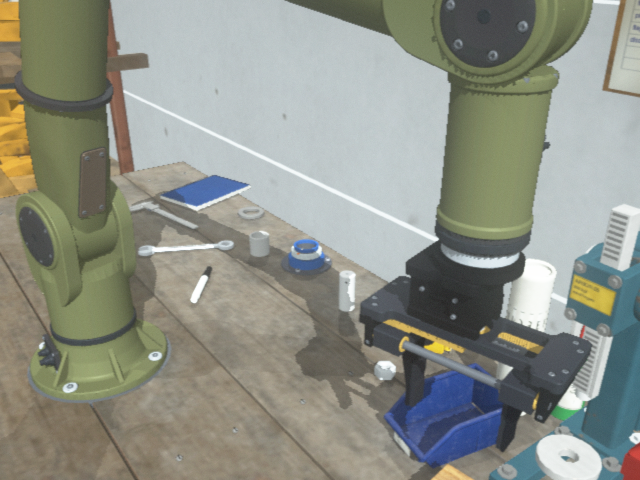

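The top view shows the chuck at about (301,228), the pin at (390,249), the bush at (254,250), the washer at (168,207) and the tape at (467,239). The scene view agrees. A wall lies behind the chuck, at about row 190.

Run:
```python
from h import *
d=np.load("top_d.npy"); P=cloud("top",d); im=cv2.imread("pics/top1.png")
def rep(n,u,v,r,z0,z1):
    q=P[v-r:v+r+1,u-r:u+r+1].reshape(-1,3); q=q[(q[:,2]>z0)&(q[:,2]<z1)]
    c,rad=cv2.minEnclosingCircle((q[:,:2]*1000).astype(np.float32))
    print(n,len(q),q.mean(0).round(4),"circ",np.round(c,1),round(rad,1),"z",np.percentile(q[:,2],[5,50,95]).round(4))
rep("pin",390,249,14,.065,.085); rep("bush",254,250,16,.035,.055)
rep("chuck top",301,228,25,.040,.055); rep("lower",301,228,32,.015,.024);rep("base",301,228,34,.002,.06)
rep("washer",168,207,20,.005,.015); rep("tape",467,239,20,.045,.07)
print("bench",P[330:340,100:110,2].mean(), "wall col300", [(v,P[v,300].round(3).tolist()) for v in (150,180,186,190,194)])
S=np.load("scene_d.npy");P=cloud("scene",S)
rep("pinS",347,290,30,.02,.085);rep("chuckS",307,255,30,.037,.055)
print("bench",P[330:340,250:260,2].mean())
cv2.imwrite("pics/c1.png",cv2.resize(im[190:280,230:420],None,fx=4,fy=4,interpolation=cv2.INTER_CUBIC))
```

```text
pin 150 [ 0.4377 -0.1197  0.0744] circ [ 437.7 -120. ] 15.1 z [0.07   0.0747 0.0779]
bush 128 [0.4275 0.1847 0.0434] circ [427. 185.] 22.1 z [0.0382 0.0437 0.047 ]
chuck top 155 [0.4823 0.0794 0.0455] circ [481.3  79.6] 32.1 z [0.0412 0.0455 0.0495]
lower 257 [0.4802 0.0779 0.0197] circ [482.5  79.2] 39.3 z [0.016  0.0195 0.023 ]
base 1922 [0.4807 0.0801 0.0131] circ [483.4  83.4] 109.0 z [0.0022 0.0055 0.0449]
washer 419 [0.5247 0.3912 0.0091] circ [517.2 391.6] 55.9 z [0.0056 0.0089 0.0131]
tape 376 [ 0.466  -0.2987  0.0572] circ [ 467.7 -299.4] 31.9 z [0.0478 0.058  0.0635]
bench 0.023191099046747907 wall col300 [(150, [0.62, 0.079, 0.204]), (180, [0.62, 0.094, -0.107]), (186, [0.62, 0.098, -0.191]), (190, [0.619, 0.101, -0.246]), (194, [0.567, 0.087, -0.003])]
pinS 488 [ 0.4341 -0.1254  0.0529] circ [462.  -46.5] 96.6 z [0.0222 0.0548 0.0764]
chuckS 271 [0.4809 0.0761 0.0428] circ [483.9  75.2] 33.6 z [0.0374 0.0431 0.0483]
bench 0.00024058486731920654
```

View pics/c1.png

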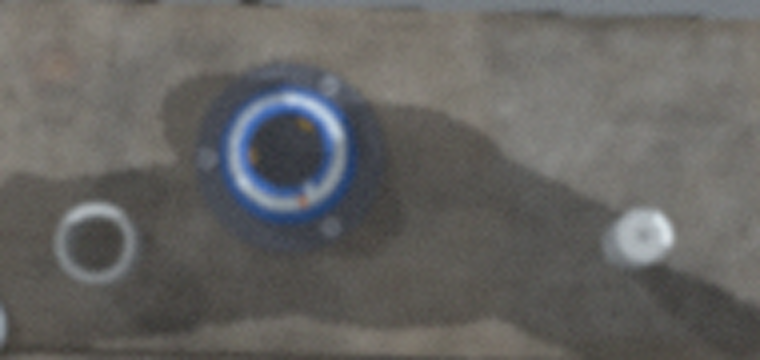

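The pin is at about (0.4377, -0.120) and the chuck axis at about (0.482, 0.079). I'll move over the pin and refine both positions with the wrist camera.

```bash
python3 -m handwheel '[[0.087,0.0391,-0.042,0,0,0,0],[0.087,0.0391,-0.042,0,0,0,0],[0.087,0.0391,-0.042,0,0,0,0],[0.087,0.0391,-0.042,0,0,0,0],[0.087,0.0391,-0.042,0,0,0,0],[0.087,0.0391,-0.042,0,0,0,0],[0.087,0.0391,-0.042,0,0,0,0],[0.087,0.0391,-0.042,0,0,0,0],[0.087,0.0391,-0.042,0,0,0,0],[0.087,0.0391,-0.042,0,0,0,0]]'
python3 -m handwheel '[[0.087,0,0,0,0,0,-10],[0.087,0,0,0,0,0,-10],[0.087,0,0,0,0,0,-10],[0.087,0,0,0,0,0,-10],[0.087,0,0,0,0,0,-10],[0.087,0,0,0,0,0,-10],[0.087,0,0,0,0,0,-10],[0.087,0,0,0,0,0,-10],[0.087,0,0,0,0,0,-5],[0.087,0,0,0,0,0,0],[0.087,0,0,0,0,0,0]]'
python3 - <<'E'
from h import *
s=ctrl.get_state(); c=cam("wrist"); im,d=ctrl.get_image("wrist"); cv2.imwrite("pics/w1.png",im); np.savez("w1.npz",d=d,K=c[0],R=c[1],t=c[2])
print(s['joint_positions'],s['position'],Ro.from_rotvec(s['tool_rot']).as_matrix().round(3), c, (-c[1].T@c[2]))
E
```

```text
time: 1.35
position: [0.4377, -0.1189, 0.2224]
tool_rot: [3.114, 0.411, -0.0]
ft_force: [0.7, -0.7, 0.1]
grip_width: 0.997
grip_force: 0.0
time: 2.72
position: [0.4372, -0.1205, 0.2224]
tool_rot: [-2.02, -2.406, 0.0]
ft_force: [-0.3, 1.7, -0.2]
grip_width: 0.999
grip_force: 0.0
[ 0.76097217 -0.0897123  -0.51474406  1.8949231  -0.04539703  1.32530424
  0.43316946] [ 0.43718558 -0.12048469  0.22237068] [[-0.173  0.985 -0.   ]
 [ 0.985  0.173 -0.   ]
 [ 0.    -0.    -1.   ]] (array([[353.60991649,   0.        , 319.01661071],
       [  0.        , 353.60991649, 239.18999484],
       [  0.        ,   0.        ,   1.        ]]), array([[ 9.84706867e-01,  1.74217835e-01, -7.29566075e-04],
       [ 1.69142280e-01, -9.54998676e-01,  2.43656353e-01],
       [ 4.17525475e-02, -2.40053484e-01, -9.69861356e-01]]), array([-0.4092763 , -0.21774101,  0.34214353])) [ 0.42556103 -0.0545064   0.38458718]
```

View pics/w1.png

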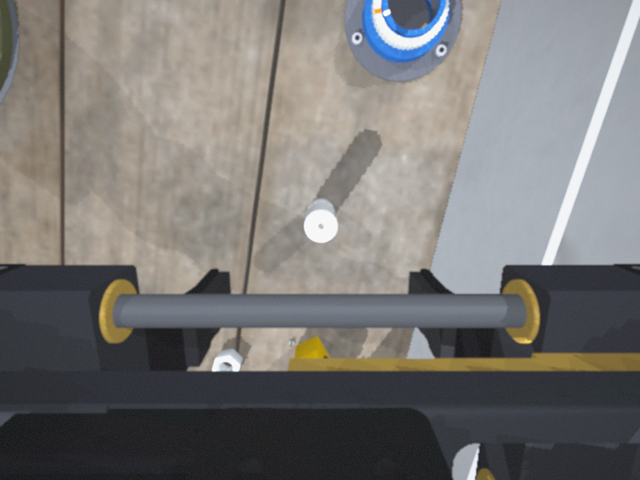

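The wrist view shows the pin top at (321,227), between the fingers, and the chuck at the top edge near (405,15).

```bash
cat >> h.py <<'E'
def fit(P,z0,z1,c0,rmax,r=None):
    q=P[(P[...,2]>z0)&(P[...,2]<z1)]; q=q[np.hypot(*(q[:,:2]-c0).T)<rmax]
    c,rad=cv2.minEnclosingCircle((q[:,:2]*1000).astype(np.float32))
    print(len(q),"mean",(q.mean(0)*1000).round(1),"circ",np.round(c,1),round(rad,1))
E
python3 - <<'E'
from h import *
w=np.load("w1.npz");P=cloud("w",w['d'],(w['K'],w['R'],w['t']))
fit(P,.07,.08,[.4377,-.12],.03); fit(P,.071,.079,[.4377,-.12],.025)
# image-ray: centre of pin top
im=cv2.imread("pics/w1.png").min(2)[200:250,290:350]
m=(im>225).astype(np.uint8); n,l,st,ce=cv2.connectedComponentsWithStats(m); k=1+st[1:,4].argmax(); print(st[k],ce[k]+[290,200])
uv=ce[k]+[290,200]; K,R,t=w['K'],w['R'],w['t']
ray=R.T@np.linalg.inv(K)@[*uv,1]; C=-R.T@t; print((C+ray*(.075-C[2])/ray[2]).round(4))
print("bench",P[120:160,180:240,2].mean())
E
```

```text
857 mean [ 438.6 -118.3   74.8] circ [ 438.7 -119.1] 15.2
843 mean [ 438.6 -118.4   74.8] circ [ 438.7 -119.1] 15.2
[ 14  10  34  33 829] [320.44149578 225.75271411]
[ 0.438  -0.1187  0.075 ]
bench 0.0007767222680536631
```

```bash
python3 -m handwheel '[[0.06,0.0015,0.0013,0.02,0,0,0],[0.06,0,0,0.03,0,0,0],[0.05,0,0,0.04,0,0,0],[0.05,0,0,0.04,0,0,0],[0.05,0,0,0.025,0,0,0],[0.05,0,0,0.0155,0,0,0],[0.045,0,0,0,0,0,0],[0.045,0,0,0,0,0,0]]' 30
python3 -m handwheel '[[0.035,0,0,0,0,0,0],[0.033,0,0,0,0,0,0],[0.031,0,0,0,0,0,0],[0.029,0,0,0,0,0,0],[0.02,0,0,0,0,0,0],[0.02,0,0,0,0,0,0],[0.02,0,0,0,0,0,0]]' 30
```

```text
time: 3.78
position: [0.4392, -0.1191, 0.053]
tool_rot: [2.017, 2.406, 0.001]
ft_force: [0.4, 0.3, 0.3]
grip_width: 0.526
grip_force: 0.0
time: 4.65
position: [0.4385, -0.1189, 0.0522]
tool_rot: [2.018, 2.407, 0.0]
ft_force: [-0.6, -0.3, 1.6]
grip_width: 0.339
grip_force: 30.0
```

```bash
python3 -m handwheel '[[0.02,0,0,-0.01,0,0,0],[0.02,0,0,-0.02,0,0,0],[0.02,0,0,-0.03,0,0,0],[0.02,0,0,-0.03,0,0,0],[0.02,0.0137,0.0079,-0.03,0,0,0],[0.02,0.0274,0.0158,-0.01,0,0,0],[0.02,0.0274,0.0158,0,0,0,0],[0.02,0.0274,0.0158,0,0,0,0],[0.02,0.0137,0.0079,0,0,0,0],[0.02,0,0,0,0,0,0],[0.02,0,0,0,0,0,0]]' 30
python3 - <<'E'
from h import *
s=ctrl.get_state(); c=cam("wrist"); im,d=ctrl.get_image("wrist"); cv2.imwrite("pics/w2.png",im); np.savez("w2.npz",d=d,K=c[0],R=c[1],t=c[2])
print(s['position'],s['grip_width']*87,Ro.from_rotvec(s['tool_rot']).as_matrix().round(4),s['joint_positions'].round(2))
P=cloud("w",d,c)
A=[.482,.079]
fit(P,.042,.05,A,.03);fit(P,.016,.0225,A,.045);fit(P,.002,.007,A,.06);fit(P,.0335,.038,A,.036)
fit(P,.185,.215,s['position'][:2],.02)
E
```

```text
time: 6.02
position: [0.4807, -0.001, 0.1817]
tool_rot: [-2.019, -2.406, 0.002]
ft_force: [-0.1, -0.4, -3.8]
grip_width: 0.336
grip_force: 30.0
[ 0.48071235 -0.00100803  0.1816966 ] 29.25330995237015 [[-1.737e-01  9.848e-01 -1.300e-03]
 [ 9.848e-01  1.737e-01 -8.000e-04]
 [-5.000e-04 -1.400e-03 -1.000e+00]] [ 0.63  0.01 -0.68  1.89  0.01  1.24  0.12]
1197 mean [483.5  81.4  46. ] circ [483.2  80.4] 27.2
1649 mean [481.5  80.   20. ] circ [483.3  80.5] 39.4
7130 mean [482.3  81.8   4.1] circ [483.   77.9] 58.4
1325 mean [481.8  80.3  36. ] circ [483.2  80.5] 33.0
2360 mean [479.8   4.6 200.2] circ [480.4   0.9] 19.1
```

View pics/w2.png

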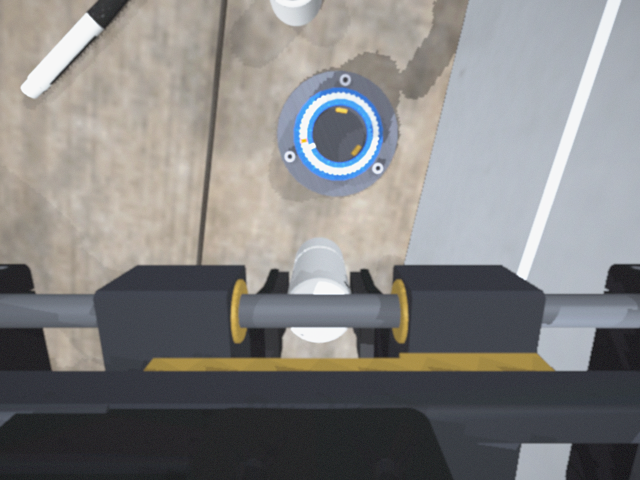

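The wrist view shows the held pin, upright, around (320,290), the chuck at (340,133) and the bush at (296,5). The wrist camera puts the chuck axis at (0.4832, 0.0805). Relative to the pin this agrees with the top camera within about 0.5 mm.

```bash
python3 -m handwheel '[[0.02,0.01,0.002,0,0,0,0],[0.02,0.02,0.004,0,0,0,0],[0.02,0.02,0.0043,0,0,0,0],[0.02,0.02,0.004,0,0,0,0],[0.02,0.01,0.002,0,0,0,0],[0.02,0,0,0.03,0,0,0],[0.02,0,0,0.03,0,0,0],[0.02,0,0,0.01,0,0,0],[0.02,0,0,0,0,0,0],[0.02,0,0,0,0,0,0]]' 30
python3 - <<'E'
from h import *
p=[]
for i in range(4):
    im,d=ctrl.get_image("wrist"); s=ctrl.get_state(); p.append(np.r_[s['position'],s['tool_rot'],s['ft_force'],s['torque']])
print(np.round(p,4)); 
c=cam("wrist");P=cloud("w",d,c); cv2.imwrite("pics/w3.png",im)
fit(P,.042,.05,[.483,.0805],.03);fit(P,.016,.0225,[.483,.0805],.045)
for a in(.07,.08,.09,.1): fit(P,a,a+.01,[.483,.0805],.02)
E
```

```text
time: 7.32
position: [0.4845, 0.0818, 0.1132]
tool_rot: [2.017, 2.406, 0.002]
ft_force: [0.2, -0.3, -3.5]
grip_width: 0.341
grip_force: 30.0
[[ 4.8450e-01  8.1800e-02  1.1330e-01  2.0174e+00  2.4059e+00  2.2000e-03
   2.3170e-01  9.8400e-02 -4.0052e+00 -4.1000e-03 -1.7490e-01  6.7500e-02]
 [ 4.8440e-01  8.1800e-02  1.1320e-01  2.0173e+00  2.4060e+00  2.0000e-03
   8.1210e-01  2.3970e-01 -4.7698e+00 -1.6200e-02 -1.2770e-01 -6.5700e-02]
 [ 4.8430e-01  8.1700e-02  1.1300e-01  2.0173e+00  2.4062e+00  1.6000e-03
  -4.4230e-01  3.9760e-01 -4.5180e+00 -1.5700e-02 -1.2140e-01  7.0000e-04]
 [ 4.8410e-01  8.1700e-02  1.1280e-01  2.0174e+00  2.4064e+00  1.2000e-03
   1.2015e+00  7.2100e-02 -4.9995e+00  1.9100e-02 -5.6300e-02 -2.8000e-02]]
1160 mean [481.3  90.4  45.6] circ [483.   80.6] 27.2
1655 mean [480.   99.3  19.8] circ [483.1  80.4] 39.3
182 mean [482.4  94.   75. ] circ [483.7  86.2] 14.2
225 mean [481.9  93.7  84.9] circ [483.4  85.5] 14.4
252 mean [482.   93.9  95. ] circ [483.6  85.3] 14.4
301 mean [482.1  93.9 105. ] circ [483.5  86.3] 14.2
```

View pics/w3.png

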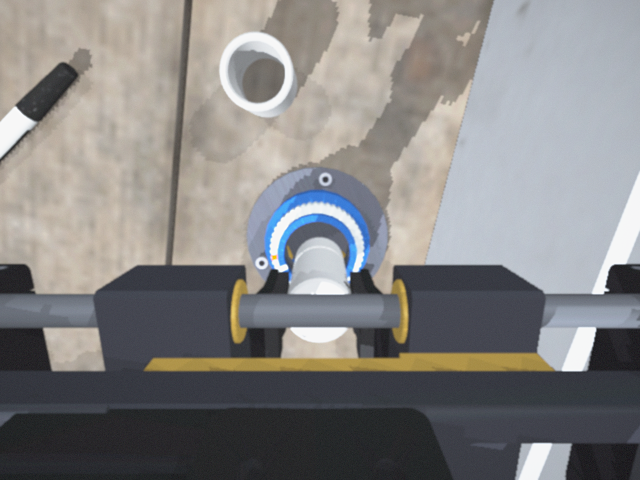

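Run:
```python
from h import *
from scipy.optimize import least_squares
def fr(q,r,c0): return least_squares(lambda c:np.hypot(*(q[:,:2]-c).T)-r,c0,loss='soft_l1',f_scale=.0005).x
im,d=ctrl.get_image("wrist"); s=ctrl.get_state(); P=cloud("w",d,cam("wrist")); print(s['position'].round(4))
for a in np.arange(.062,.11,.01):
    q=P[(P[...,2]>a)&(P[...,2]<a+.01)]; q=q[np.hypot(*(q[:,:2]-[.4835,.082]).T)<.018]; print(a,len(q),(fr(q,.015,[.4835,.082])*1000).round(2))
fit(P,.042,.05,[.483,.0805],.03)
```

```text
[0.4839 0.0817 0.1127]
0.062 164 [484.19  81.45]
0.072 205 [484.16  81.45]
0.08199999999999999 222 [484.12  81.42]
0.09199999999999998 265 [484.1   81.46]
0.10199999999999998 310 [484.11  81.44]
1151 mean [481.4  90.4  45.7] circ [483.   80.5] 27.2
```

```bash
python3 -m handwheel '[[0.02,-0.0008,-0.0012,0,0,0,0],[0.02,0,0,0.005,0,0,0],[0.02,0,0,0.005,0,0,0],[0.02,0,0,0,0,0,0],[0.02,0,0,0,0,0,0],[0.02,0,0,0,0,0,0],[0.02,0,0,0,0,0,0]]' 30
cat >> h.py <<'E'
from scipy.optimize import least_squares
def fr(q,r,c0): return least_squares(lambda c:np.hypot(*(q[:,:2]-c).T)-r,c0,loss='soft_l1',f_scale=.0005).x
def chk(a=.064,b=.09):
    im,d=ctrl.get_image("wrist"); s=ctrl.get_state(); P=cloud("w",d,cam("wrist")); print(s['position'].round(4),s['ft_force'].round(1))
    q=P[(P[...,2]>a)&(P[...,2]<b)]; q=q[np.hypot(*(q[:,:2]-[.4832,.081]).T)<.018]; print("pin",len(q),(fr(q,.015,[.4832,.081])*1000).round(2))
    fit(P,.042,.05,[.483,.0805],.03)
    return im,d,P
E
python3 -c "
from h import *
chk()"
```

```text
time: 8.45
position: [0.4825, 0.0808, 0.1021]
tool_rot: [2.018, 2.407, 0.0]
ft_force: [-0.3, -0.1, -4.9]
grip_width: 0.335
grip_force: 30.0
[0.4825 0.0807 0.1021] [ 1.   0.3 -3.7]
pin 597 [482.7   80.46]
1171 mean [481.1  92.   45.8] circ [483.1  80.6] 27.1
```

```bash
python3 -m handwheel '[[0.02,0.0001,0.0003,0.008,0,0,0],[0.02,0,0,0.008,0,0,0],[0.02,0,0,0.008,0,0,0],[0.02,0,0,0.008,0,0,0],[0.02,0,0,0.006,0,0,0],[0.02,0,0,0.004,0,0,0],[0.02,0,0,0.001,0,0,0],[0.02,0,0,0,0,0,0],[0.02,0,0,0,0,0,0],[0.02,0,0,0,0,0,0]]' 30
python3 -c "
from h import *
chk(.048,.056)"
```

```text
time: 9.75
position: [0.4829, 0.0808, 0.0592]
tool_rot: [2.018, 2.407, 0.0]
ft_force: [0.3, -0.0, -4.7]
grip_width: 0.338
grip_force: 30.0
[0.4828 0.0809 0.0592] [ 0.4 -0.5 -3.7]
pin 241 [483.01  80.58]
1394 mean [479.9  98.5  45.8] circ [481.9  87.4] 25.9
```

```bash
python3 -m handwheel '[[0.02,0,0,0.001,0,0,0],[0.02,0,0,0.001,0,0,0],[0.02,0,0,0.0005,0,0,0],[0.02,0,0,0,0,0,0],[0.02,0,0,0,0,0,0]]' 30
python3 -m handwheel '[[0.02,0,0,0.0003,0,0,0],[0.02,0,0,0.0003,0,0,0],[0.02,0,0,0,0,0,0]]' 30
python3 -m handwheel '[[0.02,0,0,0.0003,0,0,0],[0.02,0,0,0.0003,0,0,0],[0.02,0,0,0,0,0,0]]' 30
```

```text
time: 10.42
position: [0.4827, 0.0809, 0.0565]
tool_rot: [2.018, 2.408, -0.0]
ft_force: [-0.2, -0.3, -3.9]
grip_width: 0.334
grip_force: 30.0
time: 10.8
position: [0.4828, 0.0809, 0.0562]
tool_rot: [2.018, 2.407, -0.0]
ft_force: [-0.3, -0.7, -1.0]
grip_width: 0.336
grip_force: 30.0
time: 11.18
position: [0.4829, 0.0809, 0.0561]
tool_rot: [2.018, 2.407, -0.001]
ft_force: [-3.3, -0.6, 6.6]
grip_width: 0.336
grip_force: 30.0
```

```bash
python3 -m handwheel '[[0.032,0,0,0,0,0,0],[0.036,0,0,0,0,0,0],[0.045,0,0,0,0,0,0],[0.06,0,0,0,0,0,0],[0.08,0,0,0,0,0,0],[0.087,0,0,0,0,0,0],[0.087,0,0,0,0,0,0],[0.087,0,0,0,0,0,0]]' 30
python3 -m handwheel '[[0.087,0.0002,0.0002,0,0,0,-10],[0.087,0,0,0,0,0,-10],[0.087,0,0,0,0,0,-10],[0.087,0,0,0,0,0,-10],[0.087,0,0,0,0,0,-10],[0.087,0,0,0,0,0,-10],[0.087,0,0,0,0,0,0],[0.087,0,0,0,0,0,0],[0.087,0,0,0,0,0,0],[0.087,0,0,0,0,0,0]]'
python3 - <<'E'
from h import *
im,d,P=chk(.05,.078); cv2.imwrite("pics/w4.png",im)
s=ctrl.get_state();print(s['joint_positions'].round(2),Ro.from_rotvec(s['tool_rot']).as_matrix().round(4))
q=P[(P[...,2]>.073)&(P[...,2]<.083)]; q=q[np.hypot(*(q[:,:2]-[.4832,.081]).T)<.018];print("top z",np.median(q[:,2]),len(q))
q=P[(P[...,2]>.006)&(P[...,2]<.0185)];r=np.hypot(*(q[:,:2]-[.4832,.0805]).T);q=q[(r<.042)&(r>.036)];print("lower",len(q),fr(q,.039,[.4832,.0805]))
q=P[(P[...,2]>.026)&(P[...,2]<.035)];r=np.hypot(*(q[:,:2]-[.4832,.0805]).T);q=q[(r<.036)&(r>.029)];print("slim",len(q),fr(q,.0325,[.4832,.0805]))
E
```

```text
time: 12.18
position: [0.4827, 0.0809, 0.0553]
tool_rot: [2.018, 2.408, -0.0]
ft_force: [-0.1, 0.5, -1.1]
grip_width: 0.962
grip_force: 0.0
time: 13.42
position: [0.4829, 0.0811, 0.0553]
tool_rot: [0.545, 3.094, -0.0]
ft_force: [-0.2, 0.1, -0.4]
grip_width: 0.999
grip_force: 0.0
[0.4829 0.0811 0.0554] [0.6 0.5 0.4]
pin 1206 [482.86  80.9 ]
1918 mean [469.7  85.6  45.9] circ [482.8  80.8] 27.2
[ 0.61  0.24 -0.9   2.    0.22  1.    0.82] [[-9.399e-01  3.415e-01  1.000e-04]
 [ 3.415e-01  9.399e-01 -2.000e-04]
 [-2.000e-04 -1.000e-04 -1.000e+00]]
top z 0.07874875041373941 1469
lower 247 [0.48300091 0.08082453]
slim 421 [0.48309719 0.08070728]
```

View pics/w4.png

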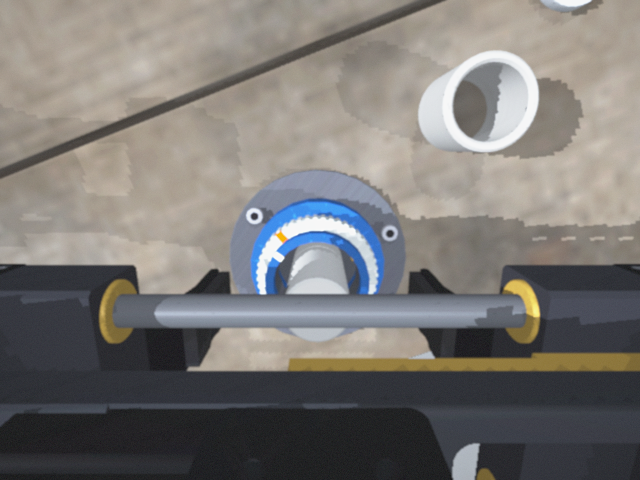

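The pin stands on the floor with its top at 78.7 mm, and the chuck centre is at (0.4830, 0.0808). The view shows the pin at (318,280) inside the chuck, clear of the open fingers. Next I'll lower and pinch the slim ring.

```bash
cat > rd.py <<'E'
from h import *
import sys
n=int(sys.argv[1]) if len(sys.argv)>1 else 5
T=[];F=[]
for i in range(n):
    ctrl.get_image("top"); s=ctrl.get_state(); T.append(s['torque'][2]); F.append(s['ft_force'])
R=Ro.from_rotvec(s['tool_rot']).as_matrix()
print("t%.2f Mz %.3f sd %.3f F %s pos %s yaw_cw %.2f w %.1f tilt %.4f"%(s['time'],np.mean(T),np.std(T),np.mean(F,0).round(1),s['position'].round(4),-np.degrees(np.arctan2(R[1,0],R[0,0])),s['grip_width']*87,np.hypot(R[0,2],R[1,2])))
E
python3 -m handwheel '[[0.087,0,-0.0002,0.008,0,0,0],[0.087,0,0,0.008,0,0,0],[0.087,0,0,0.006,0,0,0],[0.087,0,0,0.004,0,0,0],[0.087,0,0,0.002,0,0,0],[0.087,0,0,0,0,0,0],[0.087,0,0,0,0,0,0]]' 40
python3 rd.py
```

```text
time: 14.35
position: [0.483, 0.0809, 0.0275]
tool_rot: [0.544, 3.094, -0.0]
ft_force: [0.1, 0.1, 0.8]
grip_width: 1.003
grip_force: 0.0
t14.60 Mz -0.010 sd 0.016 F [-0.  -0.1 -0.2] pos [0.4829 0.0809 0.0275] yaw_cw -160.06 w 86.8 tilt 0.0003
```

```bash
python3 -m handwheel '[[0.075,0,0,0,0,0,0],[0.07,0,0,0,0,0,0],[0.067,0,0,0,0,0,0],[0.062,0,0,0,0,0,0],[0.055,0,0,0,0,0,0],[0.055,0,0,0,0,0,0],[0.055,0,0,0,0,0,0]]' 40
python3 rd.py
```

```text
time: 15.48
position: [0.4825, 0.0801, 0.0272]
tool_rot: [-0.544, -3.094, 0.002]
ft_force: [-1.7, -3.1, 1.8]
grip_width: 0.721
grip_force: 40.0
t15.72 Mz 0.062 sd 0.020 F [-1.8 -4.4  2.6] pos [0.4825 0.0802 0.0272] yaw_cw -160.04 w 62.9 tilt 0.0014
```

```bash
python3 -m handwheel '[[0.055,0,-0.0007,0,0,0,2],[0.055,0,0,0,0,0,4],[0.055,0,0,0,0,0,4],[0.055,0,0,0,0,0,4],[0.055,0,0,0,0,0,4],[0.055,0,0,0,0,0,2],[0.055,0,0,0,0,0,0],[0.055,0,0,0,0,0,0]]' 40
python3 rd.py
```

```text
time: 16.73
position: [0.4826, 0.0803, 0.0272]
tool_rot: [-1.073, -2.952, -0.001]
ft_force: [-0.3, -2.3, -0.9]
grip_width: 0.726
grip_force: 40.0
t16.98 Mz -0.088 sd 0.029 F [ 0.3 -2.9 -1. ] pos [0.4826 0.0803 0.0273] yaw_cw -140.05 w 63.2 tilt 0.0003
```

```bash
for i in 1; do
python3 -m handwheel '[[0.055,0,0,0,0,0,1],[0.055,0,0,0,0,0,1]]' 40 >/dev/null; python3 rd.py 4
python3 -m handwheel '[[0.055,0,0,0,0,0,1],[0.055,0,0,0,0,0,1]]' 40 >/dev/null; python3 rd.py 4
python3 -m handwheel '[[0.055,0,0,0,0,0,1],[0.055,0,0,0,0,0,1]]' 40 >/dev/null; python3 rd.py 4
done
```

```text
t17.43 Mz 0.153 sd 0.052 F [ 0.8 -2.5 -2.3] pos [0.4826 0.0804 0.0273] yaw_cw -138.05 w 63.1 tilt 0.0002
t17.88 Mz 0.123 sd 0.049 F [ 1.  -2.2 -3.2] pos [0.4826 0.0804 0.0273] yaw_cw -136.04 w 63.4 tilt 0.0002
t18.32 Mz 0.100 sd 0.072 F [ 2.6 -1.1 -4.3] pos [0.4826 0.0804 0.0273] yaw_cw -134.04 w 63.4 tilt 0.0003
```

```bash
cat > rs.py <<'E'
from h import *
import sys
th=float(sys.argv[1]); n=3
s=ctrl.get_state(); T=[s['torque'][2]]
for i in range(n):
    ctrl.get_image("top"); s=ctrl.get_state(); T.append(s['torque'][2])
R=Ro.from_rotvec(s['tool_rot']).as_matrix(); m=np.mean(T[1:])
print("t%.2f Mz %.3f %s F %s pos %s yaw %.2f w %.1f"%(s['time'],m,np.round(T,2),s['ft_force'].round(1),s['position'].round(4),-np.degrees(np.arctan2(R[1,0],R[0,0])),s['grip_width']*87),flush=True)
sys.exit(m>th)
E
H="python3 -m handwheel"
$H '[[0.055,0,0,0,0,0,1],[0.055,0,0,0,0,0,1]]' 40 >/dev/null; python3 rs.py .19 && 
$H '[[0.055,0,0,0,0,0,1],[0.055,0,0,0,0,0,1]]' 40 >/dev/null && python3 rs.py .19 && 
$H '[[0.055,0,0,0,0,0,1],[0.055,0,0,0,0,0,1]]' 40 >/dev/null && python3 rs.py .19 && 
$H '[[0.055,0,0,0,0,0,1],[0.055,0,0,0,0,0,1]]' 40 >/dev/null && python3 rs.py .19
```

```text
t18.73 Mz 0.168 [0.33 0.22 0.15 0.13] F [ 1.7 -0.8 -4.8] pos [0.4827 0.0804 0.0273] yaw -132.03 w 62.7False
```

```bash
sed -i 's/sys.exit(m>th)/sys.exit(int(m>th))/' rs.py
H="python3 -m handwheel"
$H '[[0.055,0,0,0,0,0,1],[0.055,0,0,0,0,0,1]]' 40 >/dev/null; python3 rs.py .21 && 
$H '[[0.055,0,0,0,0,0,1],[0.055,0,0,0,0,0,1]]' 40 >/dev/null && python3 rs.py .21 && 
$H '[[0.055,0,0,0,0,0,1],[0.055,0,0,0,0,0,1]]' 40 >/dev/null && python3 rs.py .21 && 
$H '[[0.055,0,0,0,0,0,1],[0.055,0,0,0,0,0,1]]' 40 >/dev/null && python3 rs.py .21
```

```text
t19.12 Mz 0.131 [0.34 0.2  0.1  0.09] F [ 3.1  0.1 -6.3] pos [0.4827 0.0804 0.0273] yaw -130.03 w 63.0
t19.52 Mz 0.122 [0.33 0.21 0.08 0.08] F [ 2.7 -0.2 -7. ] pos [0.4827 0.0804 0.0274] yaw -128.03 w 63.2
t19.93 Mz 0.180 [0.34 0.26 0.17 0.11] F [ 3.8  0.3 -7.6] pos [0.4827 0.0804 0.0273] yaw -126.03 w 63.0
t20.32 Mz 0.157 [0.3  0.22 0.17 0.08] F [ 5.1  2.1 -8.2] pos [0.4827 0.0804 0.0273] yaw -124.03 w 62.7
```

```bash
H="python3 -m handwheel"
$H '[[0.055,0,0.0004,0.0004,0,0,1],[0.055,0,0,0,0,0,1]]' 40 >/dev/null; python3 rs.py .22 && 
$H '[[0.055,0,0,0,0,0,1],[0.055,0,0,0,0,0,1]]' 40 >/dev/null && python3 rs.py .22 && 
$H '[[0.055,0,0,0,0,0,1],[0.055,0,0,0,0,0,1]]' 40 >/dev/null && python3 rs.py .22 && 
$H '[[0.055,0,0,0,0,0,1],[0.055,0,0,0,0,0,1]]' 40 >/dev/null && python3 rs.py .22 &&
$H '[[0.055,0,0,0,0,0,1],[0.055,0,0,0,0,0,1]]' 40 >/dev/null && python3 rs.py .22 &&
$H '[[0.055,0,0,0,0,0,1],[0.055,0,0,0,0,0,1]]' 40 >/dev/null && python3 rs.py .22
```

```text
t20.73 Mz 0.148 [0.26 0.22 0.12 0.11] F [0.4 0.9 0.3] pos [0.4828 0.0804 0.0273] yaw -122.03 w 63.1
t21.12 Mz 0.132 [0.35 0.2  0.09 0.1 ] F [-1.2 -0.6  5.8] pos [0.4828 0.0805 0.0272] yaw -120.03 w 62.7
t21.52 Mz 0.188 [0.31 0.22 0.16 0.18] F [-1.4 -0.8  5.4] pos [0.4828 0.0805 0.0272] yaw -118.04 w 62.7
t21.93 Mz 0.166 [0.32 0.18 0.16 0.15] F [-0.8 -0.6  5.3] pos [0.4829 0.0805 0.0272] yaw -116.05 w 63.0
t22.32 Mz 0.211 [0.35 0.26 0.18 0.2 ] F [-1.3 -0.6  4.9] pos [0.4829 0.0805 0.0272] yaw -114.05 w 63.0
t22.73 Mz 0.201 [0.35 0.26 0.18 0.17] F [-0.8 -0.6  4.6] pos [0.4829 0.0805 0.0272] yaw -112.05 w 63.1
```

```bash
H="python3 -m handwheel"
sed -i 's/int(m>th)/int(m>th or T[0]>.41)/' rs.py
$H '[[0.055,0,0,0,0,0,1],[0.055,0,0,0,0,0,1]]' 40 >/dev/null; python3 rs.py .24 && 
$H '[[0.055,0,0,0,0,0,1],[0.055,0,0,0,0,0,1]]' 40 >/dev/null && python3 rs.py .24 &&
$H '[[0.055,0,0,0,0,0,1],[0.055,0,0,0,0,0,1]]' 40 >/dev/null && python3 rs.py .24 &&
$H '[[0.055,0,0,0,0,0,1],[0.055,0,0,0,0,0,1]]' 40 >/dev/null && python3 rs.py .24
```

```text
t23.12 Mz 0.219 [0.42 0.31 0.18 0.17] F [-0.8  0.1  5.1] pos [0.4829 0.0805 0.0272] yaw -110.05 w 62.8
```

```bash
H="python3 -m handwheel"
$H '[[0.055,0,0,0,0,0,1],[0.055,0,0,0,0,0,1]]' 40 >/dev/null; python3 rs.py .24 && 
$H '[[0.055,0,0,0,0,0,1],[0.055,0,0,0,0,0,1]]' 40 >/dev/null && python3 rs.py .24
```

```text
t23.52 Mz 0.222 [0.34 0.27 0.18 0.22] F [-0.   0.4  5.4] pos [0.4829 0.0805 0.0272] yaw -108.05 w 62.9
t23.93 Mz 0.225 [0.35 0.24 0.25 0.19] F [ 0.1 -0.1  6.1] pos [0.4829 0.0805 0.0272] yaw -106.05 w 63.2
```

```bash
H="python3 -m handwheel"
$H '[[0.055,0,0,-0.0002,0,0,1],[0.055,0,0,0,0,0,1]]' 40 >/dev/null; python3 rs.py .26 && 
$H '[[0.055,0,0,0,0,0,1],[0.055,0,0,0,0,0,1]]' 40 >/dev/null && python3 rs.py .26 &&
$H '[[0.055,0,0,0,0,0,1],[0.055,0,0,0,0,0,1]]' 40 >/dev/null && python3 rs.py .26 &&
$H '[[0.055,0,0,0,0,0,1],[0.055,0,0,0,0,0,1]]' 40 >/dev/null && python3 rs.py .26
```

```text
t24.32 Mz 0.254 [0.39 0.33 0.2  0.23] F [-0.4 -0.7  5. ] pos [0.483  0.0805 0.0272] yaw -104.04 w 63.3
t24.73 Mz 0.360 [0.6  0.46 0.33 0.29] F [-0.8 -0.9  4.4] pos [0.483  0.0805 0.0272] yaw -102.04 w 63.0
```

The moment has risen about 0.15 to 0.2 N m over the drag, so the jaws have bitten. I'll let go here and retreat.

```bash
python3 -m handwheel '[[0.07,0,0,0,0,0,0],[0.078,0,0,0,0,0,0],[0.087,0,0,0,0,0,0],[0.087,0,0,0,0,0,0],[0.087,0,0,0,0,0,0],[0.087,0,0,-0.01,0,0,0],[0.087,0,0,-0.02,0,0,0],[0.087,0,0,-0.03,0,0,0],[0.087,0,0,-0.04,0,0,0],[0.087,0,0,-0.04,0,0,0],[0.087,0,0,0,0,0,0],[0.087,0,0,0,0,0,0]]' 40
python3 - <<'E'
from h import *
im,d,P=chk(.05,.078); cv2.imwrite("pics/w5.png",im); print(ctrl.get_state()['time'])
q=P[(P[...,2]>.073)&(P[...,2]<.085)]; q=q[np.hypot(*(q[:,:2]-[.4832,.081]).T)<.018];print("top z",np.median(q[:,2]),len(q))
for a in(.048,.056,.064):
    q=P[(P[...,2]>a)&(P[...,2]<a+.01)]; q=q[np.hypot(*(q[:,:2]-[.4832,.081]).T)<.018]; print(a,fr(q,.015,[.483,.081]).round(4))
E
```

```text
time: 26.22
position: [0.4826, 0.0804, 0.167]
tool_rot: [1.976, 2.442, -0.001]
ft_force: [0.1, -0.2, -0.5]
grip_width: 0.997
grip_force: 0.0
[0.4821 0.0803 0.1663] [-0.6  0.6  0. ]
pin 702 [480.63  79.71]
1022 mean [482.6  84.1  45.3] circ [482.6  80.4] 27.3
26.275
top z 0.07823863567650508 1272
0.048 [0.4806 0.0798]
0.056 [0.4807 0.0798]
0.064 [0.4807 0.0798]
```

View pics/w5.png

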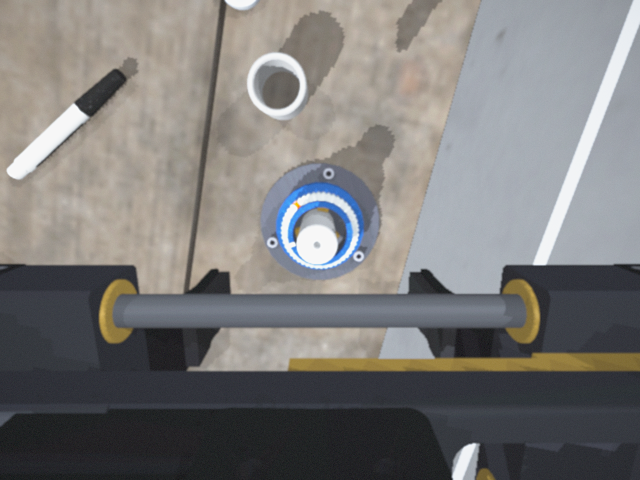

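The pin stands upright, off-centre by about 2 mm because of the uneven pads, with its top at 78 mm. The view shows it at (317,240) in the chuck and the gripper clear of everything, so I'm handing in the job.

```bash
python3 -c "
from bench import ctrl
print(ctrl.close_job())"
```

```text
the job is handed in; nothing more can be done
None
```

The job is handed in: the pin stands upright on the chuck floor, about 2 mm off the chuck's axis after clamping, and the jaws bit at roughly 0.15 to 0.2 N m over the drag. I saw no sign of touching the blue rings or moving the bystanders, the ring is released with the gripper clear above the chuck, and robot time was about 26 s of 69 s.

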